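# Uncover the vials and hold the block heater open

## Robot

A 6-joint arm with a two-finger parallel gripper is mounted at the origin on the work surface. World frame = base frame: x ahead of the robot, y to its left, z up, the work surface at z = 0. Lengths are in m, angles in rad, forces in N, time in s.
With the tool pointing down it reaches from about 0.25 to 0.775 m from the base axis. Payload 4 kg.
Tool frame: the origin (TCP) lies at the centre of the arm's flange, where the gripper is bolted on; the fingertips stand 199 mm ahead of it and the grasp point (between the pads) lies 180 mm ahead of it (robot.tcp_to_tips is the distance from the TCP to the fingertips, in m); z points along the fingers, y is the line along which they close (so a half turn about z gives the same grasp; the last joint's range is limited). The gripper opens to 94 mm and grips with 3 to 60 N. Pads are 16 mm wide; open, the fingers measure 119 mm over their backs; the gripper's body (75 mm by 177 mm) begins 78 mm behind the grasp point.
Start: joints at [1.146, 0.087, 1.371, -0, 1.684, -0.103], TCP at [0.174, 0.522, 0.405] pointing down, gripper open.
Joint ranges: [-3.1, 3.1], [-0.76, 2.03], [0.27, 2.55], [-1.08, 4.22], [0.17, 2.65], [-2.57, 2.57]. Speed limits (rad/s): [2.79, 2.79, 3.14, 3.14, 3.14, 3.14].

## Interface

Orientations are given as [roll, pitch, yaw] about the fixed x, y, z axes, in that order (R = Rz(yaw) Ry(pitch) Rx(roll)).
In Python, from bench import telemetry, snapshot, ticket, robot gives the robot as it stands.
- The arm moves only by the tool apply_moves, never from a script. Its argument "moves" is a list that holds one entry, the list of rows, each a list of 5 numbers: the shift along the tool's x, y, z in units of 50 mm (1.0 is 50 mm), then the turn about the tool's z in units of 10 degrees (1.0 is 10 degrees), then the closure, from 0 (fully open) to 1 (shut). A call has 1 to 10 rows; each row is the pose to reach, as a shift and turn from the pose commanded when the call began, along the tool's axes at that moment; what a row does not reach only later rows make up. A row lasts 1/8 s, in which the tool goes at most 62.5 mm and 10.7 degrees, less where a joint would pass 70% of its speed; a pose out of reach is approached as far as the arm can. A call with a gripper value outside its range is refused whole. The fingers move at their own pace and stop on an object; the grip force is fixed at half the most. Time passes only in rows, so rows that repeat a pose let the fingers close. It gives the time, the measured TCP pose, the force, the opening and the grip force at its end, in the units of the state.
- telemetry.get_obs(): the state, without advancing time (a new reading comes with each control period).
- snapshot(name): name is "side" or "top"; returns a dict with "image" (420x560x3 uint8, red, green, blue), "fovy" (degrees; the focal length in pixels is half the picture's height over the tangent of half this angle, whatever the lens; pixels are square), "cx", "cy" (the principal point, pixels), "R" (3x3) and "t" (3): a world point X has camera coordinates R X + t. Camera axes: x right, y down, z forward; pixel columns grow to the right and rows downward; lengths in m; the calibration is good to about 2 mm. A picture is of the moment at which its call begins. There is no depth.
- ticket.close_job(): hands the job in; it is judged then, once.
The state is a dict: "time": time; "joint_positions": joint angles; "qvel": joint speeds; "joint_torque": joint torques, N m; "tool_pos": TCP position; "ee_rot": TCP orientation; "wrist_force": force on the tool from outside, world axes, zero at the start; "wrist_torque": the same for the moment, N m; "width": finger opening in m; "finger_force": force on a finger pad.
Only numpy, scipy, OpenCV 4.12 (cv2) and the standard library are available. Lean on these libraries where they do the work, as an engineer would, in place of code of your own. Each camera call takes 0.05 s, during which the arm holds its last target. There are 200 camera calls.

## Task

I am about to load the vials into the block heater and my hands are full. Tip the beaker's white lid up on its orange-tab side to roughly 20 degrees, with the opposite edge still resting on the beaker, then lift it off and set it down flat, right way up, in the blue tray without dropping it, and let go. Then raise the heater's self-closing lid (the one with the red bar handle) to 45 degrees and finish while still holding it there; leave the beaker and everything else standing where they are.

Things in the scene. Friction and masses are not known exactly. Their poses are not given: they have to be found in the camera images.
- beaker_rim (a point): Clear glass beaker with amber vials inside, upright, loose, 0.5 kg, outer diameter 96 mm, wall 4 mm, height 100 mm. This point is the centre of its mouth, at the rim's height (100 mm above the bench). Left or right of the heater, the blue tray being on the other side.
- cover_center (a point): The beaker's loose white plastic lid, about 90 g: a disc of 108 mm diameter and 6 mm thickness that lies on the rim, with a plug of 78 mm diameter and 6 mm depth under it that hangs loosely in the mouth. This point is the lid's centre, on the underside of the disc (6 mm above the plug's bottom). Its z axis points up, its x axis points from the centre to the orange tab. The tab's side of the lid faces away from the robot, give or take some 35 degrees.
- cover_tab (a point): Grip point of the orange upright tab on the lid: 40 mm from the lid's centre along its x axis and 30 mm above the disc's underside (24 mm above its upper side). The tab is 10 mm thick along the lid's x axis, 34 mm wide along its y axis and stands 33 mm above the disc's upper side, so it is pinched along the lid's x axis. Axes as the lid's.
- cover_far (a point): Point on the lid opposite to the tab, 48 mm from its centre along its -x axis, on the disc's underside where it rests on the beaker's rim: the line about which the lid tips (the line runs along the lid's y axis).
- tray_in (a point): Blue plastic tray fixed to the bench, 180 x 180 mm outside, lip 14 mm above the bench and 4 mm thick. This point is the centre of its inner floor, 4 mm above the bench. Axes along its sides.
- lid_bar (a point): Middle of the red round bar handle of the block heater's lid: 12 mm diameter, 100 mm free length between its two arms, along the heater's y axis. It stands 45 mm out (toward the robot) from the lid's front edge, and about 109 mm above the bench when shut. The space between bar and edge is open, so that a finger passes. The bar is fixed to the lid and turns with it; a gripper that stays vertical lets it turn between the pads.
- lid_hinge (a point): Middle of the hinge line of the block heater's lid, at the heater's far top edge, 102 mm above the bench, 225 mm behind the bar. The heater is fixed, white, 180 mm deep, 220 mm wide, 100 mm high; its grey lid is 14 mm thick and covers the whole top. x axis: from the front toward the hinge (away from the robot); y axis: along the hinge line. The heater's yaw is this point's yaw.
- heater_lid (a joint): Angle of the heater's lid about its hinge, rad: 0 shut, growing as the front edge goes up, stop at 1.4; 45 degrees is 0.785. The bar then moves up and toward the hinge. Weight (about 0.4 kg) and a spring shut it from any angle; it takes about 3 to 5 N at the bar to hold it.
- bottle_a: Amber bottle with black cap, 72 mm diameter, 190 mm high, loose bystander. Origin: centre of its underside.
- bottle_b: Amber bottle with white cap, 72 mm diameter, 190 mm high, loose bystander. Origin: centre of its underside.
- flask: Conical filter flask with black stopper, 104 mm diameter at the foot, 175 mm high, loose bystander. Origin: centre of its underside.
- jar: Small white jar with blue cap, 54 mm diameter, 60 mm high, loose bystander. Origin: centre of its underside.
- knife: Orange utility knife lying flat, 140 x 22 x 12 mm, loose bystander. Origin: centre of its underside, x along it.
- crimper: Steel hand crimper lying flat, 200 mm long, 75 mm wide, 28 mm high, loose bystander. Origin: middle of its underside, x along it.
There are look-alikes about, which are no part of the job. Leave any pink or turquoise look-alike of the part that bears cover_center alone.

How it is judged:
By the outcome, as a careful person would: the job done as asked, in the order asked, and still so for the second after the job is handed in, while the arm keeps its last pose, push and grip.
It also fails if it takes over 64 s, if anything falls off the work surface, if the arm or the gripper's body presses on something with over 40 N, if the wrist force passes 120 N, or if a joint passes its speed limit or range.

## Working session

There is one attempt and no reset: what is moved stays moved. The work goes in short steps, Python scripts to look and compute and a tool call to move; the robot and the scene stay as the last step left them, time stands still between calls to the robot, and variables do not carry over. Pictures are saved under pics/ and viewed, at most 10 in all, crops included, and the job is handed in when it is done.

Besides the shell and the picture viewer there is one more tool, called after "Request:" as name(argument=value, ...) on one line, values as JSON. apply_moves: Moves the arm, as the interface text tells. Its arguments: {"type":"object","properties":{"moves":{"type":"array","items":{"type":"array","items":{"type":"array","items":{"type":"number"}}}}},"required":["moves"]}

```bash
mkdir -p pics; ls
python3 - <<'E'
from bench import telemetry, snapshot, robot
import cv2,numpy as np
o=telemetry.get_obs(); print({k:np.round(v,3) for k,v in o.items()}); print([a for a in dir(robot) if a[0]!='_'])
for n in("side","top"):
    s=snapshot(n); np.savez(f"pics/{n}0.npz",**s); cv2.imwrite(f"pics/{n}0.png",s["image"][:,:,::-1]); print(n,s["fovy"],s["cx"],s["cy"],(-s["R"].T@s["t"]).round(3),s["R"].round(2).tolist())
E
```

```text
pics
{'time': np.float64(0.0), 'joint_positions': array([ 1.146,  0.088,  1.372, -0.   ,  1.684, -0.103]), 'qvel': array([-0.001, -0.001, -0.   , -0.   ,  0.001,  0.001]), 'joint_torque': array([ 2.0000e-03, -3.4019e+01, -3.0242e+01,  7.2000e-02,  3.3000e-02,
       -0.0000e+00]), 'tool_pos': array([0.174, 0.522, 0.404]), 'ee_rot': array([-3.139, -0.   ,  2.82 ]), 'wrist_force': array([-0.567,  0.349,  0.097]), 'wrist_torque': array([ 0.049, -0.008, -0.006]), 'finger_force': np.float64(0.0), 'width': np.float64(0.094)}
['IKError', 'tcp_to_tips']
side 56.50730059199679 282.297465740733 213.52347882266344 [ 0.151 -0.924  0.642] [[0.92, -0.38, 0.01], [-0.19, -0.47, -0.86], [0.34, 0.8, -0.5]]
top 54.35290086154086 277.13340427637036 207.5334924119316 [ 0.373 -0.067  1.458] [[-0.02, -1.0, -0.01], [-0.99, 0.02, -0.1], [0.1, 0.0, -0.99]]
```

View pics/side0.png

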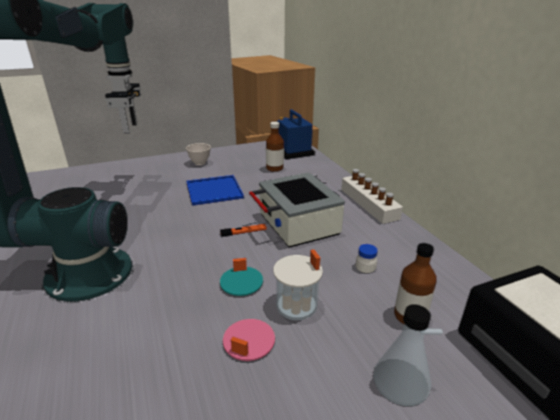

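View pics/top0.png

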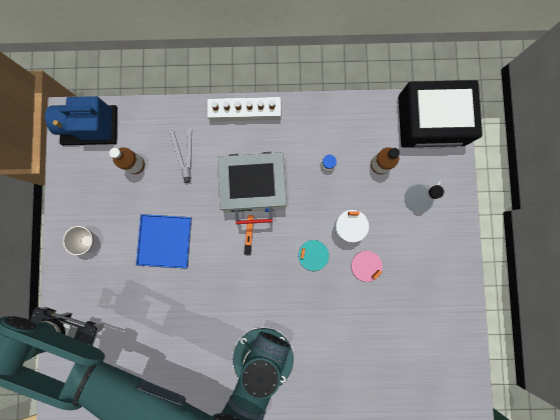

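The top view shows the white lid at about (352,226), its orange tab at (353,213), the tray at (164,241), and the red bar at (254,221) with the knife close below it at (249,235). In the side view the lid is at (298,272) with its tab at (315,260), and the bar is at (262,202).

```bash
cat > h.py <<'E'
import numpy as np,cv2
def ray(s,p):
    f=210/np.tan(np.radians(float(s["fovy"])/2)); d=s["R"].T@np.array([(p[0]-s["cx"])/f,(p[1]-s["cy"])/f,1]); return -s["R"].T@s["t"],d
def plane(s,p,z):
    c,d=ray(s,p); return c+d*(z-c[2])/d[2]
def tri(s1,p1,s2,p2):
    c,d=ray(s1,p1);e,g=ray(s2,p2); k=np.linalg.lstsq(np.c_[d,-g],e-c,rcond=None)[0]
    a,b=c+k[0]*d,e+k[1]*g; return (a+b)/2,np.linalg.norm(a-b)
def proj(s,X):
    f=210/np.tan(np.radians(float(s["fovy"])/2)); q=s["R"]@X+s["t"]; return q[:2]/q[2]*f+[s["cx"],s["cy"]]
def mask(s,lo,hi,box):
    h=cv2.cvtColor(s["image"],cv2.COLOR_RGB2HSV); m=cv2.inRange(h,lo,hi); o=np.zeros_like(m); x0,y0,x1,y1=box; o[y0:y1,x0:x1]=m[y0:y1,x0:x1]; return o
def blob(m):
    n,l,st,c=cv2.connectedComponentsWithStats(m); i=1+np.argmax(st[1:,4]); cnt=max(cv2.findContours((l==i).astype(np.uint8),0,2)[0],key=len); return c[i],st[i],cnt
E
python3 - <<'E'
from h import *
T=dict(np.load("pics/top0.npz"));S=dict(np.load("pics/side0.npz"))
np.set_printoptions(precision=4,suppress=True)
tt=blob(mask(T,(3,150,100),(20,255,255),(335,200,375,235))); ts=blob(mask(S,(3,150,100),(20,255,255),(300,245,330,275)))
print("tab",tt[:2],ts[:2],tri(T,tt[0],S,ts[0]))
ld=blob(mask(T,(0,0,150),(179,60,255),(330,205,375,245))); print("lid",ld[:2])
h=cv2.convexHull(ld[2])[:,0]; P=np.array([plane(T,p,.106)[:2] for p in h]).astype(np.float32)
print("lid circ",cv2.minEnclosingCircle(P),cv2.fitEllipse(P))
tr=blob(mask(T,(105,150,60),(125,255,255),(125,200,200,285))); P=np.array([plane(T,p,.014)[:2] for p in tr[2][:,0]]).astype(np.float32); print("tray",cv2.minAreaRect(P))
for nm,s,b in(("T",T,(230,205,285,235)),("S",S,(240,180,280,220))):
    m=mask(s,(0,150,80),(4,255,255),b)|mask(s,(172,120,80),(179,255,255),b); r=blob(m); print("bar",nm,r[:2],cv2.minAreaRect(r[2])); 
    if nm=="T": P=np.array([plane(s,p,.109)[:2] for p in r[2][:,0]]).astype(np.float32); print(cv2.minAreaRect(P)); bt=r[0]
    else: print(tri(T,bt,S,r[0]))
a=np.vstack([cv2.resize(T["image"][130:260,210:390],None,fx=4,fy=4)[:, :720]]); cv2.imwrite("pics/c1.png",a[:,:,::-1])
E
```

```text
tab (array([353.5, 213. ]), array([349, 212,  10,   3,  30], dtype=int32)) (array([315.6235, 258.2471]), array([311, 250,   9,  19,  85], dtype=int32)) (array([ 0.4873, -0.3123,  0.1242]), np.float64(0.003327707558725689))
lid (array([353.3088, 223.2018]), array([ 330,  205,   45,   40, 1561], dtype=int32))Traceback (most recent call last):
  File "<stdin>", line 8, in <module>
cv2.error: OpenCV(4.12.0) /io/opencv/modules/imgproc/src/shapedescr.cpp:361: error: (-201:Incorrect size of input array) There should be at least 5 points to fit the ellipse in function 'fitEllipseNoDirect'
```

Run:
```python
from h import *
T=dict(np.load("pics/top0.npz"));S=dict(np.load("pics/side0.npz"))
np.set_printoptions(precision=4,suppress=True)
ld=blob(mask(T,(0,0,200),(179,60,255),(330,200,375,250))); print("lid",ld[:2])
P=np.array([plane(T,p,.106)[:2] for p in ld[2][:,0]]).astype(np.float32)
print("lid circ",cv2.minEnclosingCircle(P),cv2.fitEllipse(P))
tr=blob(mask(T,(105,150,60),(125,255,255),(125,200,200,285))); P=np.array([plane(T,p,.014)[:2] for p in tr[2][:,0]]).astype(np.float32); print("tray",cv2.minAreaRect(P))
for nm,s,b in(("T",T,(230,205,285,235)),("S",S,(240,180,280,220))):
    m=mask(s,(0,150,80),(4,255,255),b)|mask(s,(172,120,80),(179,255,255),b); r=blob(m); print("bar",nm,r[:2],cv2.minAreaRect(r[2])); 
    if nm=="T": P=np.array([plane(s,p,.109)[:2] for p in r[2][:,0]]).astype(np.float32); print(cv2.minAreaRect(P)); bt=r[0]
    else: print(tri(T,bt,S,r[0]))
a=cv2.resize(T["image"][130:260,210:390],None,fx=4,fy=4); cv2.imwrite("pics/c1.png",a[:,:,::-1])
```

```text
lid (array([352.1088, 226.6419]), array([336, 210,  33,  32, 754], dtype=int32))
lid circ ((0.44554802775382996, -0.30834951996803284), 0.05436156690120697) ((0.4441416561603546, -0.30837658047676086), (0.10011152178049088, 0.10573446750640869), 164.2698516845703)
tray ((0.41299906373023987, 0.3415265679359436), (0.17893797159194946, 0.17795200645923615), 85.26686096191406)
bar T (array([253.5234, 221.0374]), array([236, 219,  36,   5, 107], dtype=int32)) ((253.5052032470703, 221.0879364013672), (3.0535452365875244, 35.17449188232422), 86.633544921875)
((0.46816161274909973, 0.0167081281542778), (0.010110894218087196, 0.11617856472730637), 2.0102760791778564)
bar S (array([258.2857, 201.5   ]), array([250, 192,  17,  20,  84], dtype=int32)) ((258.1551818847656, 201.36207580566406), (24.83060073852539, 3.570955753326416), 48.36646270751953)
(array([0.4701, 0.0164, 0.1049]), np.float64(0.0031640666641789415))
```

View pics/c1.png

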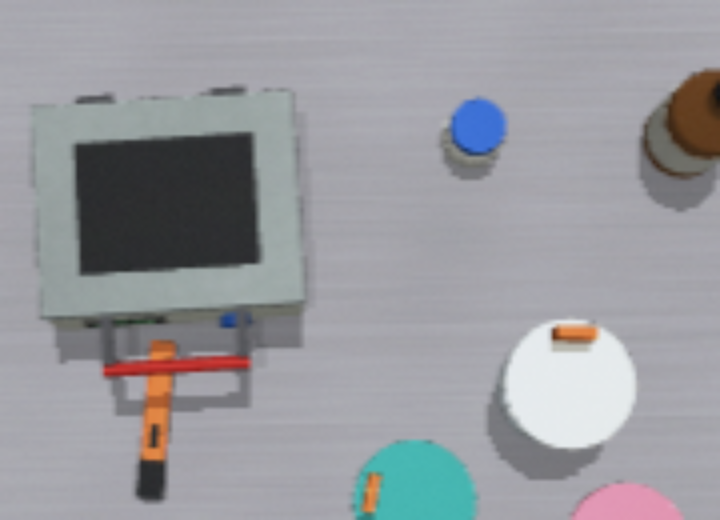

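```bash
cat >> h.py <<'E'
def go(xy,z,yaw_y):
    "units in tool axes to TCP target; yaw_y = wanted direction (deg) of tool y"
    from bench import telemetry
    from scipy.spatial.transform import Rotation as Ro
    o=telemetry.get_obs(); R=Ro.from_euler('xyz',o["ee_rot"]).as_matrix()
    d=R.T@(np.array([*xy,z])-o["tool_pos"])/.05; a=np.degrees(np.arctan2(R[1,1],R[0,1])); t=-((yaw_y-a+90)%180-90)/10
    print("t",o["time"].round(2),"pos",o["tool_pos"].round(4),"F",o["wrist_force"].round(1),"w",o["width"].round(4),"yaw_y",a.round(1),"units",d.round(2),"turn",round(t,2))
E
python3 - <<'E'
from h import *
T=dict(np.load("pics/top0.npz"));S=dict(np.load("pics/side0.npz"))
np.set_printoptions(precision=4,suppress=True)
C=np.array([.4455,-.3083])
m=mask(T,(3,110,80),(22,255,255),(335,200,375,235)); b=blob(m); print(b[1]); p=plane(T,b[0],.139)[:2]; print("tab top",p,"yaw",np.degrees(np.arctan2(*(p-C)[::-1])),np.linalg.norm(p-C))
P=np.array([plane(T,q,.139)[:2] for q in b[2][:,0]]).astype(np.float32); print(cv2.minAreaRect(P))
for y in (-10,-5,0,5):
    a=np.radians(y); u=np.array([np.cos(a),np.sin(a)]); X=np.r_[C+.04*u,.1225]; print(y,X,"T",proj(T,np.r_[X[:2],.139]),"S",proj(S,X))
b=blob(mask(S,(3,110,80),(22,255,255),(300,245,330,275))); print(b[:2])
go((.486,-.311),.40,-3)
E
```

```text
[348 212  11   3  33]
tab top [ 0.4846 -0.3072] yaw 1.5432265141194292 0.03910607780342497
((0.4845924377441406, -0.3072498142719269), (0.032414037734270096, 0.006490681786090136), 88.63052368164062)
-10 [ 0.4849 -0.3152  0.1225] T [355.4711 212.8486] S [314.4502 259.9695]
-5 [ 0.4853 -0.3118  0.1225] T [354.3946 212.7337] S [313.9281 259.0423]
0 [ 0.4855 -0.3083  0.1225] T [353.314  212.7125] S [313.2812 258.1457]
5 [ 0.4853 -0.3048  0.1225] T [352.2373 212.7851] S [312.5155 257.286 ]
(array([314.7872, 259.0638]), array([311, 249,   9,  21, 141], dtype=int32))Traceback (most recent call last):
  File "<stdin>", line 10, in <module>
  File "h.py", line 21, in go
    print("t",o["time"].round(2),"pos",o["tool_pos"].round(4),"F",o["wrist_force"].round(1),"w",o["width"].round(4),"yaw_y",a.round(1),"units",d.round(2),"turn",round(t,2))
              ^^^^^^^^^^^^^^^
AttributeError: 'float' object has no attribute 'round'
```

Request:
apply_moves(moves=[[[-1, -1.2, 0, 0.7, 0], [-2, -2.4, 0, 1.4, 0], [-3, -3.6, 0, 2.1, 0], [-3.8, -4.7, 0, 2.7, 0], [-4.6, -5.7, 0, 3.3, 0], [-5.4, -6.7, 0, 3.9, 0], [-6.2, -7.7, 0, 4.5, 0.2], [-7, -8.7, 0, 5.1, 0.4], [-7.8, -9.7, 0, 5.7, 0.5], [-8.5, -10.5, 0, 6.2, 0.5]]])

```text
time: 1.35
tool_pos: [0.3926, -0.0658, 0.4045]
ee_rot: [3.141, -0.0, 1.734]
wrist_force: [2.1, 0.6, -0.1]
width: 0.0574
finger_force: 0.0
```

```bash
sed -i 's/o\["time"\].round(2)/round(o["time"],2)/; s/o=telemetry.get_obs();/o={k:np.asarray(v,float) for k,v in telemetry.get_obs().items()};/; s/round(o\["time"\],2)/o["time"].round(2)/' h.py; python3 -c "
from h import *
go((.4855,-.308),.36,0)"
```

```text
t 1.35 pos [ 0.3926 -0.0658  0.4045] F [ 2.1  0.6 -0.1] w 0.0574 yaw_y 9.4 units [-5.08  1.05  0.89] turn 0.94
```

Request:
apply_moves(moves=[[[-1, 0.2, 0.1, 0.5, 0.5], [-2, 0.4, 0.3, 0.95, 0.5], [-3, 0.6, 0.5, 0.95, 0.5], [-4, 0.8, 0.6, 0.95, 0.5], [-4.14, 0.8, 0.8, 0.95, 0.5], [-4.14, 0.8, 0.8, 0.95, 0.5], [-4.14, 0.8, 0.8, 0.95, 0.5], [-4.14, 0.8, 0.8, 0.95, 0.5]]])

```text
time: 2.35
tool_pos: [0.4664, -0.26, 0.3656]
ee_rot: [3.14, 0.001, 1.573]
wrist_force: [0.3, 0.1, 0.7]
width: 0.047
finger_force: 0.0
```

Run:
```python
from h import *
from bench import snapshot
go((.4855,-.308),.313,0)
s=snapshot("side"); np.savez("pics/s1.npz",**s)
t=snapshot("top")["image"][180:250,310:400]
i=np.hstack([cv2.resize(s["image"][190:330,230:370],(560,560),interpolation=2)]); cv2.imwrite("pics/s1.png",i[:,:,::-1])
```

```text
t 2.35 pos [ 0.4664 -0.26    0.3656] F [0.3 0.1 0.7] w 0.047 yaw_y 0.1 units [-0.96  0.38  1.05] turn 0.01
```

View pics/s1.png

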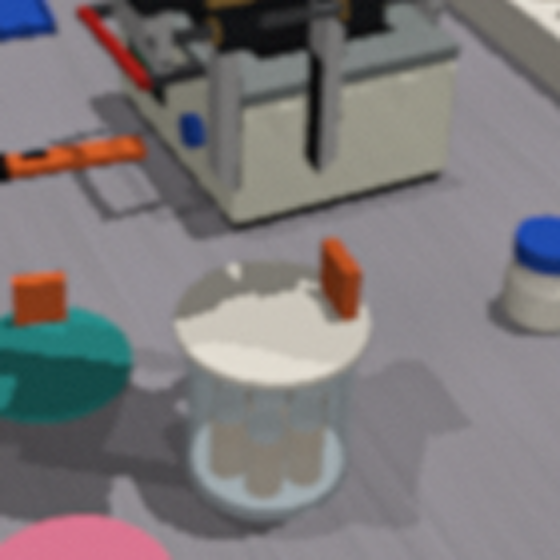

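The crop shows the fingers (220-340, 60-180) short of the lid; the tab is at (340,280) on the disc and stands upright. Next I move over it and descend.

Request:
apply_moves(moves=[[[-0.6, 0.2, 0, 0, 0.5], [-0.96, 0.38, 0, 0, 0.5], [-0.96, 0.38, 0, 0, 0.5], [-0.96, 0.38, 0.4, 0, 0.5], [-0.96, 0.38, 0.8, 0, 0.5], [-0.96, 0.38, 1.05, 0, 0.6], [-0.96, 0.38, 1.05, 0, 0.7], [-0.96, 0.38, 1.05, 0, 0.7]]])

```text
time: 3.45
tool_pos: [0.4857, -0.3089, 0.3131]
ee_rot: [3.14, 0.001, 1.572]
wrist_force: [0.3, 0.4, 0.4]
width: 0.0284
finger_force: 0.0
```

Run:
```python
from h import *
from bench import snapshot
go((.4855,-.308),.313,0)
s=snapshot("side"); np.savez("pics/s2.npz",**s)
i=cv2.resize(s["image"][210:330,240:360],(600,600),interpolation=2); cv2.imwrite("pics/s2.png",i[:,:,::-1])
```

```text
t 3.45 pos [ 0.4857 -0.3089  0.3131] F [0.3 0.4 0.4] w 0.0284 yaw_y 0.1 units [ 0.02 -0.    0.  ] turn 0.01
```

View pics/s2.png

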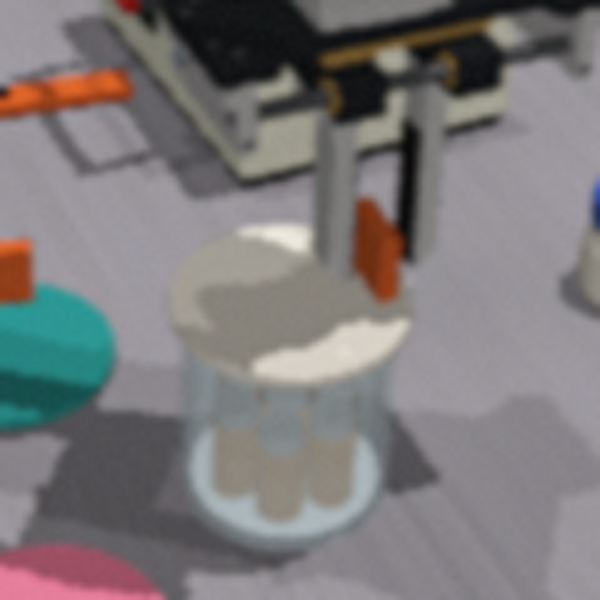

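The tab (380,250) sits between the fingers. I narrow to an 18 mm gap and push from the far side, so the tab can lean between the pads.

Request:
apply_moves(moves=[[[0, 0, 0, 0, 0.81], [0, 0, 0, 0, 0.81], [0, -0.06, 0, 0, 0.81], [0, -0.1, 0, 0, 0.81], [0, -0.14, 0, 0, 0.81], [0, -0.16, 0, 0, 0.81], [0, -0.17, -0.08, 0, 0.81], [0, -0.18, -0.14, 0, 0.81], [0, -0.19, -0.2, 0, 0.81], [0, -0.19, -0.2, 0, 0.81]]])

```text
time: 4.75
tool_pos: [0.476, -0.3092, 0.3225]
ee_rot: [3.141, 0.0, 1.572]
wrist_force: [1.5, -0.5, 0.5]
width: 0.0179
finger_force: 0.8
```

Run:
```python
from h import *
from bench import snapshot
go((.4855,-.308),.313,0)
s=snapshot("side"); np.savez("pics/s3.npz",**s)
i=cv2.resize(s["image"][210:330,240:360],(600,600),interpolation=2); cv2.imwrite("pics/s3.png",i[:,:,::-1])
```

```text
t 4.75 pos [ 0.476  -0.3092  0.3225] F [ 1.5 -0.5  0.5] w 0.0179 yaw_y 0.1 units [0.02 0.19 0.19] turn 0.01
```

View pics/s3.png

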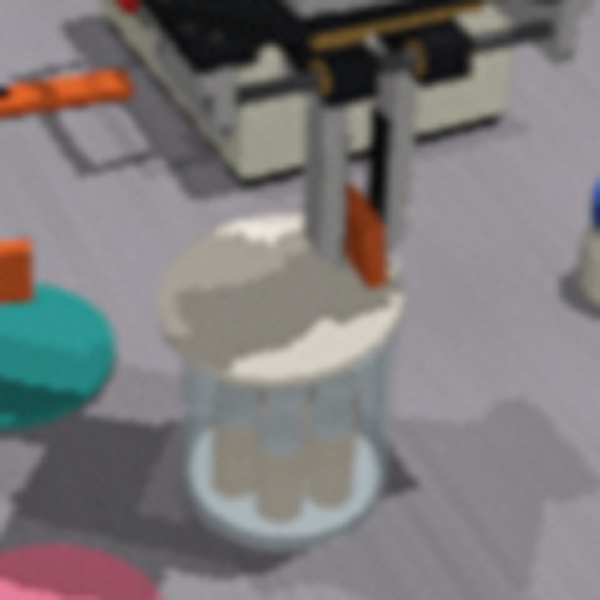

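It works: in the crop the lid is tipping on the tab side (tab at (367,240) leaning, far edge on the rim). Continue the arc to about 20 degrees.

Request:
apply_moves(moves=[[[0, -0.02, -0.08, 0, 0.81], [0, -0.04, -0.16, 0, 0.81], [0, -0.07, -0.24, 0, 0.81], [0, -0.1, -0.32, 0, 0.81], [0, -0.14, -0.42, 0, 0.81], [0, -0.14, -0.42, 0, 0.81], [0, -0.14, -0.42, 0, 0.81]]])

```text
time: 5.68
tool_pos: [0.4692, -0.3091, 0.3433]
ee_rot: [3.141, 0.0, 1.572]
wrist_force: [2.5, 0.6, 1.3]
width: 0.0181
finger_force: 0.8
```

Run:
```python
from h import *
from bench import snapshot
go((.4855,-.308),.313,0)
s=snapshot("side"); np.savez("pics/s4.npz",**s)
i=cv2.resize(s["image"][210:330,240:360],(600,600),interpolation=2); cv2.imwrite("pics/s4.png",i[:,:,::-1])
```

```text
t 5.68 pos [ 0.4692 -0.3091  0.3433] F [2.5 0.6 1.3] w 0.0181 yaw_y 0.1 units [0.02 0.33 0.61] turn 0.01
```

View pics/s4.png

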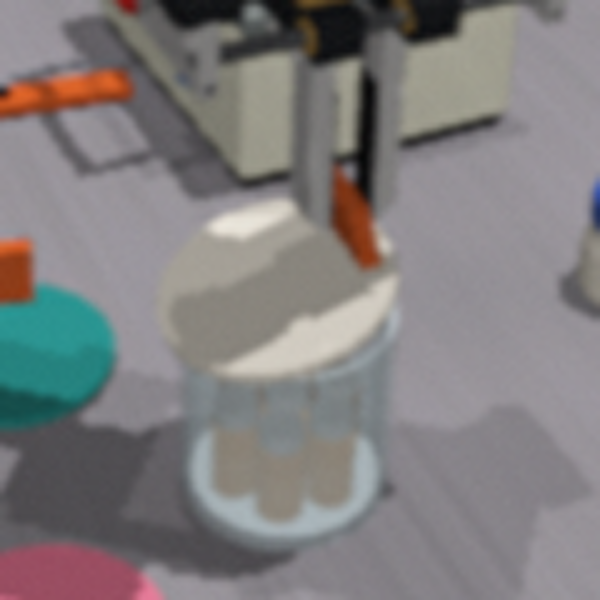

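Run:
```python
from h import *
for n in("s2","s3","s4"):
    S=dict(np.load(f"pics/{n}.npz")); b=blob(mask(S,(3,110,60),(22,255,255),(295,235,330,275))); print(n,b[0],b[1],[ (int(y),int(max(b[2][b[2][:,0,1]==y][:,0,0])),int(min(b[2][b[2][:,0,1]==y][:,0,0]))) for y in sorted(set(b[2][:,0,1]))][::2])
far=np.array([.3945,-.308,.1])
for th in(0,5,10,15,20,25):
    c,s=np.cos(np.radians(th)),np.sin(np.radians(th))
    P=[proj(S,far+np.array([x*c-z*s,y,x*s+z*c])).round(1).tolist() for x,y,z in((.093,-.017,.006),(.093,-.017,.039),(.083,-.017,.006),(.083,-.017,.039),(.083,.017,.006),(.083,.017,.039))]
    print(th,P)
```

```text
s2 [315.17567568 259.66891892] [311 250  10  20 148] [(250, 314, 312), (255, 319, 318), (257, 320, 320), (262, 319, 319), (265, 313, 313), (268, 319, 315)]
s3 [312.54098361 257.29508197] [309 248   8  20 122] [(248, 311, 310), (252, 315, 315), (254, 316, 316), (261, 310, 310), (264, 312, 312), (266, 316, 315)]
s4 [310.51851852 254.05555556] [307 244   9  20 108] [(244, 307, 307), (248, 311, 311), (255, 313, 313), (259, 314, 310), (262, 315, 312)]
0 [[317.1, 268.2], [317.9, 256.1], [313.1, 269.3], [313.8, 257.1], [306.3, 260.6], [306.9, 248.6]]
5 [[317.0, 265.4], [316.6, 253.5], [312.9, 266.8], [312.4, 254.8], [306.1, 258.1], [305.5, 246.4]]
10 [[316.5, 262.6], [314.9, 251.0], [312.4, 264.3], [310.7, 252.7], [305.7, 255.7], [303.8, 244.3]]
15 [[315.8, 260.0], [312.9, 248.8], [311.7, 262.0], [308.8, 250.8], [304.9, 253.4], [301.9, 242.3]]
20 [[314.7, 257.5], [310.6, 246.8], [310.7, 259.7], [306.5, 249.1], [303.9, 251.1], [299.7, 240.6]]
25 [[313.4, 255.1], [308.1, 245.0], [309.5, 257.6], [304.1, 247.6], [302.7, 249.1], [297.3, 239.1]]
```

Request:
apply_moves(moves=[[[0, -0.03, -0.05, 0, 0.81], [0, -0.06, -0.1, 0, 0.81], [0, -0.09, -0.15, 0, 0.81], [0, -0.09, -0.15, 0, 0.81], [0, -0.09, -0.15, 0, 0.81]]])

```text
time: 6.35
tool_pos: [0.4645, -0.3092, 0.3506]
ee_rot: [3.141, -0.0, 1.572]
wrist_force: [1.8, -0.2, 0.7]
width: 0.0181
finger_force: 0.9
```

Run:
```python
from h import *
from bench import snapshot
go((.4855,-.308),.313,0)
s=snapshot("side"); np.savez("pics/s5.npz",**s)
S=s;b=blob(mask(S,(3,110,60),(22,255,255),(290,230,330,275))); print(b[0],b[1],[ (int(y),int(max(b[2][b[2][:,0,1]==y][:,0,0])),int(min(b[2][b[2][:,0,1]==y][:,0,0]))) for y in sorted(set(b[2][:,0,1]))])
```

```text
t 6.35 pos [ 0.4645 -0.3092  0.3506] F [ 1.8 -0.2  0.7] w 0.0181 yaw_y 0.1 units [0.02 0.42 0.75] turn 0.01
[308.6969697  251.58585859] [305 242  10  19  99] [(242, 306, 305), (243, 306, 306), (247, 310, 310), (248, 310, 310), (249, 311, 311), (252, 311, 305), (253, 312, 312), (254, 307, 307), (255, 312, 307), (256, 313, 313), (257, 309, 309), (258, 313, 309), (259, 314, 314), (260, 313, 311)]
```

Request:
apply_moves(moves=[[[0, -0.02, -0.04, 0, 0.81], [0, -0.02, -0.04, 0, 0.81], [0, -0.02, -0.04, 0, 0.81], [0, -0.02, -0.04, 0, 0.88], [0, -0.02, -0.04, 0, 1], [0, -0.02, -0.04, 0, 1], [0, -0.02, -0.04, 0, 1], [0, -0.02, -0.04, 0, 1]]])

```text
time: 7.4
tool_pos: [0.4636, -0.3091, 0.3526]
ee_rot: [3.141, -0.0, 1.572]
wrist_force: [2.8, 0.1, -1.0]
width: 0.0131
finger_force: 27.0
```

Run:
```python
from h import *
from bench import snapshot
go((.4855,-.308),.313,0)
s=snapshot("side"); np.savez("pics/s6.npz",**s)
i=cv2.resize(s["image"][210:330,240:360],(600,600),interpolation=2); cv2.imwrite("pics/s6.png",i[:,:,::-1])
```

```text
t 7.4 pos [ 0.4636 -0.3091  0.3526] F [ 2.8  0.1 -1. ] w 0.0131 yaw_y 0.1 units [0.02 0.44 0.79] turn 0.01
```

View pics/s6.png

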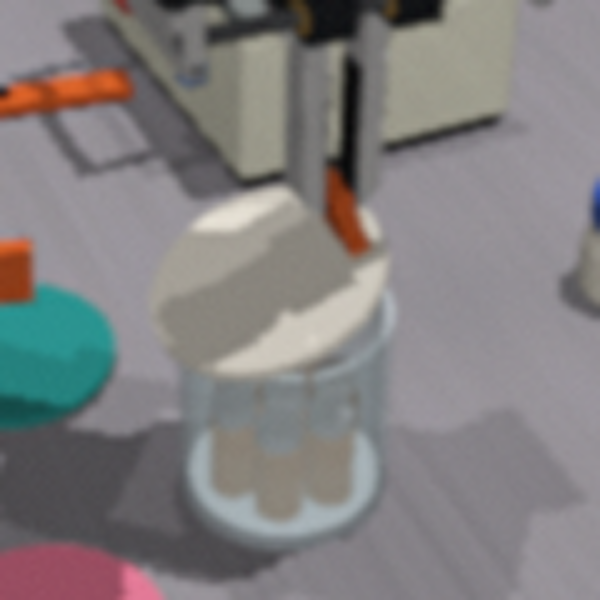

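The crop shows the lid tipped at about 20 degrees, far edge (170,350) on the rim, gripped firmly while still leaning. I lift it clear.

Request:
apply_moves(moves=[[[0, 0.02, -0.1, 0, 1], [0, 0.04, -0.2, 0, 1], [0, 0.05, -0.4, 0, 1], [0, 0.05, -0.7, 0, 1], [0, 0.05, -1, 0, 1], [0, 0.05, -1.3, 0, 1], [0, 0.05, -1.4, 0, 1], [0, 0.05, -1.4, 0, 1]]])

```text
time: 8.45
tool_pos: [0.4661, -0.3091, 0.4232]
ee_rot: [3.141, 0.0, 1.572]
wrist_force: [0.1, 0.2, -1.8]
width: 0.01
finger_force: 30.0
```

Run:
```python
from h import *
from bench import snapshot
go((.453,.3415),.42,0)
s=snapshot("side"); np.savez("pics/s7.npz",**s)
i=cv2.resize(s["image"][150:330,220:400],(600,600),interpolation=2); cv2.imwrite("pics/s7.png",i[:,:,::-1])
```

```text
t 8.45 pos [ 0.4661 -0.3091  0.4232] F [ 0.1  0.2 -1.8] w 0.01 yaw_y 0.1 units [13.01 -0.25  0.06] turn 0.01
```

View pics/s7.png

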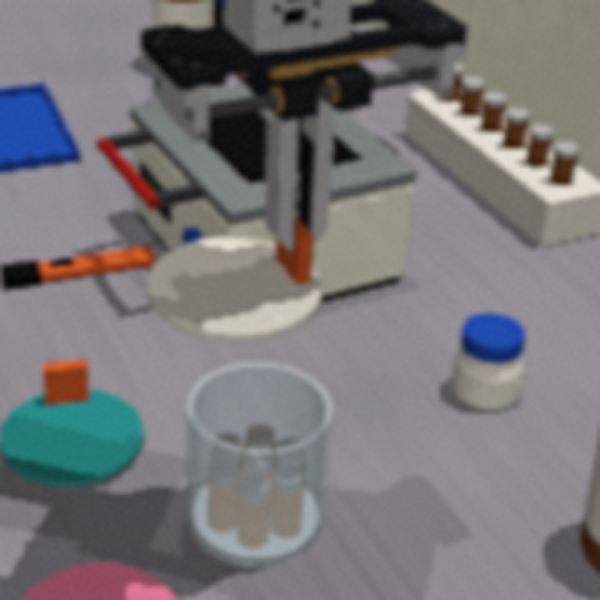

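The lid is gripped flat and upright (10.0 mm, tab at (300,255)), and the beaker still stands. I carry it to the tray and compute the lid's height under the tips.

Request:
apply_moves(moves=[[[0.6, 0, 0, 0, 1], [1.5, -0.1, 0, 0, 1], [2.6, -0.1, 0, 0, 1], [3.7, -0.2, 0, 0, 1], [4.8, -0.25, 0, 0, 1], [5.9, -0.25, 0, 0, 1], [7, -0.25, 0, 0, 1], [8.1, -0.25, 0, 0, 1], [9, -0.25, 0, 0, 1], [9.8, -0.25, 0, 0, 1]]])

```text
time: 9.75
tool_pos: [0.4526, 0.1826, 0.4218]
ee_rot: [-3.14, 0.0, 1.573]
wrist_force: [0.2, 0.3, -0.6]
width: 0.0098
finger_force: 30.0
```

Run:
```python
from h import *
from scipy.optimize import brentq
S=dict(np.load("pics/s7.npz"))
b=blob(mask(S,(3,110,60),(22,255,255),(300,205,325,240))); print(b[0],b[1]); lo=b[1][1]+b[1][3]
# lowest tab pixel = near inner bottom corner; highest = hidden by finger
z=brentq(lambda z:proj(S,np.array([.4611,-.326,z]))[1]-lo,.1,.3); print("disc top",z,"tips",.4232-.199,"px",proj(S,np.array([.4611,-.326,z])))
go((.453,.3415),.42,0)
```

```text
[308.98449612 225.79844961] [303 216  11  19 129]
disc top 0.20045749880611632 tips 0.2242 px [308.26370611 235.        ]
t 9.75 pos [0.4526 0.1826 0.4218] F [ 0.2  0.3 -0.6] w 0.0098 yaw_y 0.1 units [3.18 0.02 0.03] turn 0.01
```

Request:
apply_moves(moves=[[[1, 0, 0, 0, 1], [2, 0, 0, 0, 1], [2.9, 0, 0.3, 0, 1], [3.18, 0, 0.9, 0, 1], [3.18, 0, 1.6, 0, 1], [3.18, 0, 2.3, 0, 1], [3.18, 0, 3, 0, 1], [3.18, 0, 3.3, 0, 1], [3.18, 0, 3.4, 0, 1], [3.18, 0, 3.4, 0, 1]]])

```text
time: 11.0
tool_pos: [0.4532, 0.34, 0.2536]
ee_rot: [3.14, -0.001, 1.572]
wrist_force: [-0.2, 0.3, -1.1]
width: 0.0097
finger_force: 30.0
```

Request:
apply_moves(moves=[[[0, 0, 0.04, 0, 1], [0, 0, 0.08, 0, 1], [0, 0, 0.12, 0, 1], [0, 0, 0.12, 0, 1], [0, 0, 0.12, 0, 1]]])

```text
time: 11.62
tool_pos: [0.4529, 0.3399, 0.2467]
ee_rot: [3.142, -0.0, 1.572]
wrist_force: [0.3, -0.5, -1.2]
width: 0.0096
finger_force: 30.0
```

Still hanging; step down until the floor takes it.

Request:
apply_moves(moves=[[[0, 0, 0.03, 0, 1], [0, 0, 0.06, 0, 1], [0, 0, 0.08, 0, 1], [0, 0, 0.08, 0, 1]]])

```text
time: 12.12
tool_pos: [0.4528, 0.3398, 0.2425]
ee_rot: [-3.141, 0.0, 1.572]
wrist_force: [0.3, 0.5, -1.7]
width: 0.0097
finger_force: 30.0
```

Request:
apply_moves(moves=[[[0, 0, 0.02, 0, 1], [0, 0, 0.04, 0, 1], [0, 0, 0.06, 0, 1], [0, 0, 0.06, 0, 1]]])

```text
time: 12.62
tool_pos: [0.4528, 0.3399, 0.2395]
ee_rot: [-3.141, 0.0, 1.572]
wrist_force: [0.9, 0.3, -1.0]
width: 0.0094
finger_force: 30.0
```

Run:
```python
from h import *
from bench import snapshot
S=snapshot("side"); np.savez("pics/s8.npz",**S)
print(proj(S,np.array([.413,.34,.016])),proj(S,np.array([.453,.34,.03])))
for x in (.448,.458): print([proj(S,np.array([x,.323,z])).round(1) for z in(.006,.016,.04)])
b=blob(mask(S,(3,110,60),(22,255,255),(200,160,260,215))); print(b[:2])
i=cv2.resize(S["image"][140:220,170:280],(770,560),interpolation=2); cv2.imwrite("pics/s8.png",i[:,:,::-1])
```

```text
[213.36643756 186.43642948] [223.89065604 181.14326167]
[array([224.2, 189.3]), array([224.1, 186.8]), array([223.6, 180.7])]
[array([226.9, 188.8]), array([226.8, 186.3]), array([226.3, 180.3])]
(array([224.6, 181.1]), array([223, 175,   4,  12,  30], dtype=int32))
```

View pics/s8.png

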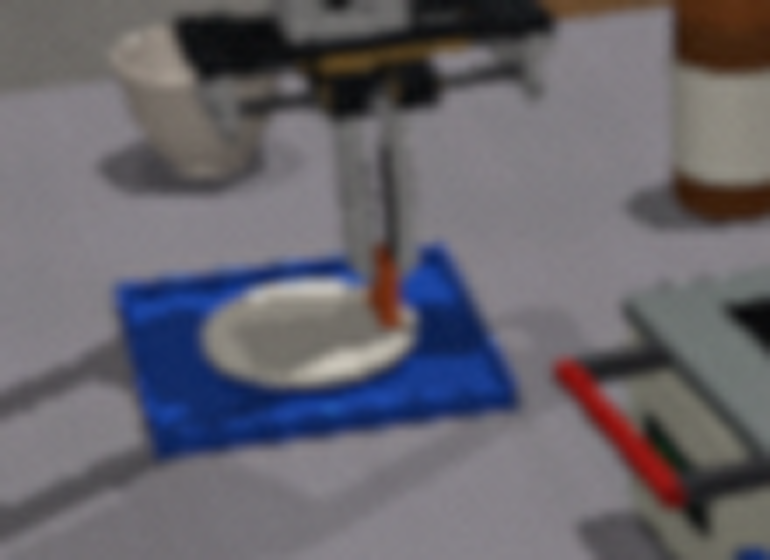

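The lid is flat in the middle of the tray, at or within a millimetre or two of its floor (tab foot at (390,325)). I go down gently until contact shows.

Request:
apply_moves(moves=[[[0, 0, 0.02, 0, 1], [0, 0, 0.04, 0, 1], [0, 0, 0.04, 0, 1]]])

```text
time: 13.05
tool_pos: [0.4528, 0.3399, 0.2376]
ee_rot: [-3.142, -0.0, 1.572]
wrist_force: [-0.1, -0.4, -1.6]
width: 0.0097
finger_force: 30.0
```

Request:
apply_moves(moves=[[[0, 0, 0.02, 0, 1], [0, 0, 0.04, 0, 1], [0, 0, 0.04, 0, 1]]])

```text
time: 13.42
tool_pos: [0.453, 0.3401, 0.2372]
ee_rot: [3.14, -0.001, 1.572]
wrist_force: [-1.5, -0.7, 5.8]
width: 0.0096
finger_force: 30.0
```

Request:
apply_moves(moves=[[[0, 0, -0.02, 0, 0.85], [0, 0, -0.02, 0, 0.7], [0, 0, -0.02, 0, 0.6], [0, 0, -0.3, 0, 0.6], [0, 0, -0.9, 0, 0.6], [0, 0, -1.5, 0, 0.6], [0, 0, -2, 0, 0.6], [0, 0, -2, 0, 0.6]]])

```text
time: 14.42
tool_pos: [0.4533, 0.3402, 0.3393]
ee_rot: [3.136, -0.004, 1.572]
wrist_force: [0.1, -0.5, 0.2]
width: 0.0374
finger_force: 0.0
```

Run:
```python
from h import *
from bench import snapshot
np.set_printoptions(precision=4,suppress=True)
S=snapshot("side");T=snapshot("top"); np.savez("pics/t9.npz",**T)
T0=dict(np.load("pics/top0.npz"))
ld=blob(mask(T,(0,0,170),(179,60,255),(140,218,190,265))); print("lid top",ld[:2],plane(T,ld[0],.016))
ld=blob(mask(S,(0,0,120),(179,70,255),(195,170,235,200))); print("lid side",ld[:2],cv2.fitEllipse(ld[2]),proj(S,np.array([.413,.34,.016])))
# bar yaw from both ends in a mask of the first picture, at z .109
m=mask(T0,(0,150,80),(4,255,255),(230,205,285,235))|mask(T0,(172,120,80),(179,255,255),(230,205,285,235))
q=np.argwhere(m)[:,::-1]; P=np.array([plane(T0,p,.112)[:2] for p in q]); vx,vy,x,y=cv2.fitLine(P.astype(np.float32),2,0,.01,.01).ravel(); print("bar",x,y,np.degrees(np.arctan2(-vx,vy))%180,P.min(0),P.max(0))
go((.469,.017),.36,2.5)
```

```text
lid top (array([166.8025, 241.3992]), array([152, 228,  28,  28, 471], dtype=int32)) [0.4104 0.3288 0.016 ]
lid side (array([212.1985, 173.0478]), array([195, 170,  40,   9, 272], dtype=int32)) ((195.963623046875, 173.88674926757812), (7.963013172149658, 82.50955963134766), 86.4065170288086) [213.3664 186.4364]
bar 0.4681146 0.016472245 2.5759735 [ 0.4621 -0.0413] [0.4741 0.0743]
t 14.52 pos [0.4527 0.3398 0.3356] F [ 0.4 -0.5 -0.2] w 0.0372 yaw_y 0.1 units [-6.46  0.32 -0.49] turn -0.24
```

Request:
apply_moves(moves=[[[-0.3, 0, -0.4, 0, 0.6], [-1.2, 0.05, -0.5, -0.1, 0.6], [-2.3, 0.1, -0.5, -0.2, 0.6], [-3.4, 0.2, -0.5, -0.24, 0.6], [-4.5, 0.3, -0.5, -0.24, 0.6], [-5.5, 0.32, -0.5, -0.24, 0.6], [-6.2, 0.32, -0.5, -0.24, 0.6], [-6.46, 0.32, -0.5, -0.24, 0.6], [-6.46, 0.32, -0.5, -0.24, 0.6], [-6.46, 0.32, -0.5, -0.24, 0.6]]])

```text
time: 15.78
tool_pos: [0.4691, 0.0177, 0.3607]
ee_rot: [-3.141, -0.001, 1.615]
wrist_force: [0.2, -0.1, 0.7]
width: 0.0375
finger_force: 0.0
```

Run:
```python
from h import *
from bench import snapshot
T=snapshot("top");T0=dict(np.load("pics/top0.npz"))
ld=blob(mask(T,(0,0,190),(179,60,255),(135,215,195,268))); print("lid top",ld[:2],plane(T,ld[0],.016)); 
r=blob(mask(T,(3,110,80),(22,255,255),(140,210,190,265)));print("tab",r[:2],plane(T,r[0],.049))
S=snapshot("side"); m=mask(S,(0,150,80),(4,255,255),(240,180,280,220))|mask(S,(172,120,80),(179,255,255),(240,180,280,220)); b=blob(m)
print(b[:2], [proj(S,np.array([.469,.0165,z])) for z in (.105,.109,.113)])
go((.469,.0165),.289,2.6)
```

```text
lid top (array([163.80058651, 241.45307918]), array([149, 226,  31,  30, 682], dtype=int32)) [0.41042641 0.33934342 0.016     ]
tab (array([161.84375, 229.03125]), array([157, 228,  11,   3,  32], dtype=int32)) [0.45245299 0.33701295 0.049     ]
(array([258.33783784, 201.59459459]), array([250, 192,  17,  20,  74], dtype=int32)) [array([257.36093077, 201.57022796]), array([257.32570959, 200.34669774]), array([257.29036222, 199.11878445])]
t 15.88 pos [0.4692 0.0179 0.3606] F [ 0.4 -0.5  0.4] w 0.0378 yaw_y 2.6 units [-0.03 -0.    1.43] turn -0.0
```

Lid is flat in the tray at (0.411, 0.339). Now I lower onto the bar and close.

Request:
apply_moves(moves=[[[0, 0, 0.4, 0, 0.6], [0, 0, 0.8, 0, 0.6], [0, 0, 1.2, 0, 0.6], [0, 0, 1.45, 0, 0.6], [0, 0, 1.45, 0, 0.6], [0, 0, 1.45, 0, 0.8], [0, 0, 1.45, 0, 1], [0, 0, 1.45, 0, 1], [0, 0, 1.45, 0, 1], [0, 0, 1.45, 0, 1]]])

```text
time: 17.12
tool_pos: [0.4688, 0.0168, 0.2882]
ee_rot: [-3.14, 0.0, 1.614]
wrist_force: [-3.9, -1.0, 2.4]
width: 0.0109
finger_force: 30.0
```

Run:
```python
from h import *
go((.469,.0165),.289,2.6)
r=np.hypot(.225,.007)
for th in (2,6,10,15,20,25,30,35,40,45):
    a=np.radians(th)+np.arctan2(.007,.225); print(th,((.225-r*np.cos(a))/.05).round(2),(-(r*np.sin(a)-.007)/.05).round(2))
```

```text
t 17.12 pos [0.4688 0.0168 0.2882] F [-3.9 -1.   2.4] w 0.0109 yaw_y 2.5 units [-0.01  0.   -0.02] turn -0.01
2 0.01 -0.16
6 0.04 -0.47
10 0.09 -0.78
15 0.19 -1.16
20 0.32 -1.53
25 0.48 -1.89
30 0.67 -2.23
35 0.89 -2.56
40 1.14 -2.86
45 1.42 -3.14
```

Request:
apply_moves(moves=[[[0, 0.01, -0.16, 0, 1], [0, 0.02, -0.31, 0, 1], [0, 0.04, -0.47, 0, 1], [0, 0.06, -0.62, 0, 1], [0, 0.09, -0.78, 0, 1], [0, 0.14, -0.97, 0, 1], [0, 0.19, -1.16, 0, 1], [0, 0.25, -1.35, 0, 1], [0, 0.32, -1.53, 0, 1], [0, 0.32, -1.53, 0, 1]]])

```text
time: 18.38
tool_pos: [0.4844, 0.0175, 0.366]
ee_rot: [-3.138, 0.0, 1.614]
wrist_force: [-9.6, -1.8, 1.0]
width: 0.0106
finger_force: 30.0
```

Run:
```python
from h import *
from bench import snapshot
S=snapshot("side"); B=(220,120,310,225); m=mask(S,(0,150,60),(4,255,255),B)|mask(S,(172,120,60),(179,255,255),B)
n,l,st,c=cv2.connectedComponentsWithStats(m); print(st[1:].tolist(),c[1:].round(1).tolist())
h=np.array([np.cos(.0454),np.sin(.0454)]);y=np.array([-h[1],h[0]]);b0=np.array([.469,.0165]);r=.2251
for th in(0,10,15,20,25):
    a=np.radians(th+1.78); p=b0+h*(.225-r*np.cos(a)); z=.102+r*np.sin(a); print(th,[proj(S,np.r_[p+y*s,z]).round(1).tolist() for s in(-.05,0,.05)])
go((.469,.0165),.289,2.6)
```

```text
[[254, 168, 1, 3, 3], [262, 175, 10, 12, 36], [222, 177, 1, 1, 1], [225, 177, 1, 1, 1], [223, 180, 1, 1, 1], [226, 181, 1, 2, 2]] [[254.0, 169.0], [266.8, 181.0], [222.0, 177.0], [225.0, 177.0], [223.0, 180.0], [226.0, 181.5]]
0 [[264.1, 208.1], [257.3, 200.3], [251.0, 193.1]]
10 [[265.4, 195.3], [258.5, 187.9], [252.0, 181.0]]
15 [[267.0, 188.7], [259.9, 181.5], [253.4, 174.8]]
20 [[269.1, 182.1], [261.9, 175.1], [255.3, 168.5]]
25 [[271.8, 175.5], [264.5, 168.7], [257.7, 162.3]]
t 18.42 pos [0.4843 0.0175 0.3657] F [-9.  -1.3  0.6] w 0.011 yaw_y 2.5 units [-0.01 -0.3   1.53] turn -0.01
```

The bar masks put the lid at about 19 degrees and it is following. Continue.

Request:
apply_moves(moves=[[[0, 0.05, -0.18, 0, 1], [0, 0.13, -0.36, 0, 1], [0, 0.22, -0.53, 0, 1], [0, 0.32, -0.7, 0, 1], [0, 0.42, -0.86, 0, 1], [0, 0.53, -1.02, 0, 1], [0, 0.66, -1.18, 0, 1], [0, 0.78, -1.32, 0, 1], [0, 0.78, -1.32, 0, 1]]])

```text
time: 19.55
tool_pos: [0.5234, 0.0191, 0.4336]
ee_rot: [-3.141, 0.001, 1.614]
wrist_force: [-9.8, -1.2, 4.4]
width: 0.0113
finger_force: 30.0
```

```bash
cat > bar.py <<'E'
from h import *
from bench import snapshot
S=snapshot("side"); T=snapshot("top"); B=(240,90,320,215)
m=mask(S,(0,150,60),(4,255,255),B)|mask(S,(172,120,60),(179,255,255),B)
n,l,st,c=cv2.connectedComponentsWithStats(m); print([s for s in st[1:].tolist() if s[4]>2])
h=np.array([np.cos(.0454),np.sin(.0454)]);y=np.array([-h[1],h[0]]);b0=np.array([.469,.0165]);r=.2251
for th in(35,40,43,45,47,50):
    a=np.radians(th+1.78); p=b0+h*(.225-r*np.cos(a)); z=.102+r*np.sin(a); print(th,[proj(S,np.r_[p+y*s,z]).round(1).tolist() for s in(-.05,0,.05)],"tcp",p.round(4),(z+.179).round(4))
go(p,.444,2.6)
E
python3 bar.py
```

```text
[[266, 143, 3, 5, 9], [275, 151, 11, 11, 43]]
35 [[278.8, 162.7], [271.2, 156.3], [264.1, 150.3]] tcp [0.5137 0.0185] 0.4158
40 [[283.1, 156.6], [275.3, 150.4], [268.1, 144.6]] tcp [0.5261 0.0191] 0.431
43 [[285.9, 153.1], [278.0, 147.0], [270.6, 141.3]] tcp [0.5342 0.0195] 0.4396
45 [[287.8, 150.8], [279.9, 144.8], [272.4, 139.2]] tcp [0.5398 0.0197] 0.445
47 [[289.8, 148.6], [281.8, 142.6], [274.3, 137.1]] tcp [0.5456 0.02  ] 0.4503
50 [[293.0, 145.4], [284.8, 139.6], [277.2, 134.1]] tcp [0.5546 0.0204] 0.4578
t 19.65 pos [0.5231 0.0191 0.4332] F [-9.5 -1.1  3.9] w 0.011 yaw_y 2.4 units [-0.    0.63 -0.22] turn -0.02
```

Request:
apply_moves(moves=[[[0, 0.09, -0.1, 0, 1], [0, 0.18, -0.21, 0, 1], [0, 0.27, -0.31, 0, 1], [0, 0.27, -0.31, 0, 1], [0, 0.27, -0.31, 0, 1]]])

```text
time: 20.27
tool_pos: [0.5369, 0.0197, 0.4489]
ee_rot: [3.141, 0.001, 1.614]
wrist_force: [-6.7, -2.1, 3.6]
width: 0.0108
finger_force: 30.0
```

```bash
cat >> bar.py <<'E'
B=(225,150,285,225); m=mask(T,(0,150,60),(4,255,255),B)|mask(T,(172,120,60),(179,255,255),B)
n,l,st,c=cv2.connectedComponentsWithStats(m); print("T",[s for s in st[1:].tolist() if s[4]>2])
for th in(40,45,50):
    a=np.radians(th+1.78); p=b0+h*(.225-r*np.cos(a)); z=.102+r*np.sin(a); print(th,[proj(T,np.r_[p+y*s,z]).round(1).tolist() for s in(-.05,.05)])
w=blob(mask(T,(0,0,190),(179,60,255),(135,215,195,268))); print("lid",plane(T,w[0],.016).round(3),w[1])
T0=dict(np.load("pics/top0.npz"))
for n,c0,c1,bx in(("knife",(3,150,80),(20,255,255),(238,222,262,245)),("jar",(105,120,80),(125,255,255),(318,150,342,172)),("teal",(80,100,60),(95,255,255),(290,235,335,275)),("pink",(160,60,120),(176,255,255),(345,245,390,285))):
    print(n,[blob(mask(s,c0,c1,bx))[0].round(1) for s in(T0,T)])
E
python3 bar.py
```

```text
[[270, 138, 3, 4, 7], [280, 144, 12, 12, 53]]
35 [[278.8, 162.7], [271.2, 156.3], [264.1, 150.3]] tcp [0.5137 0.0185] 0.4158
40 [[283.1, 156.6], [275.3, 150.4], [268.1, 144.6]] tcp [0.5261 0.0191] 0.431
43 [[285.9, 153.1], [278.0, 147.0], [270.6, 141.3]] tcp [0.5342 0.0195] 0.4396
45 [[287.8, 150.8], [279.9, 144.8], [272.4, 139.2]] tcp [0.5398 0.0197] 0.445
47 [[289.8, 148.6], [281.8, 142.6], [274.3, 137.1]] tcp [0.5456 0.02  ] 0.4503
50 [[293.0, 145.4], [284.8, 139.6], [277.2, 134.1]] tcp [0.5546 0.0204] 0.4578
t 20.38 pos [0.5369 0.0197 0.4488] F [-8.4 -0.6  4.5] w 0.0111 yaw_y 2.4 units [-0.    0.35  0.1 ] turn -0.02
T [[264, 191, 7, 5, 26], [228, 194, 3, 4, 10]]
40 [[266.1, 197.2], [232.5, 199.5]]
45 [[265.7, 192.0], [231.7, 194.3]]
50 [[265.2, 186.3], [230.9, 188.7]]
lid [0.41  0.339 0.016] [149 226  31  30 684]
knife [array([248.7, 232.8]), array([249. , 229.8])]
jar [array([329. , 161.2]), array([328.9, 161.3])]
teal [array([313.8, 255.2]), array([313.8, 255.1])]
pink [array([365.5, 265.2]), array([365.5, 265.2])]
```

Request:
apply_moves(moves=[[[0, 0.02, -0.02, 0, 1], [0, 0.02, -0.03, 0, 1], [0, 0.02, -0.03, 0, 1], [0, 0.02, -0.03, 0, 1]]])

```text
time: 20.88
tool_pos: [0.538, 0.0198, 0.45]
ee_rot: [3.141, 0.001, 1.614]
wrist_force: [-5.8, -2.5, 2.2]
width: 0.011
finger_force: 30.0
```

```bash
python3 -c "
from bench import ticket
print(ticket.close_job())"
```

```text
the job is handed in; nothing more can be done
None
```

I tipped the beaker's lid to about 20° with its far edge on the rim, set it flat in the blue tray and let go; the heater lid is raised and held at about 45°, and the job is handed in at about 21 s of the 64 s, with no verdict shown.

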